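Load sample jars in sequence and check the lid height

TASK

Load the sample jars into the white tray's numbered pockets one at a time in sequence: first the red-lidded jar into pocket 1 (one dot), then the yellow into pocket 2 (two dots), then the blue into pocket 3 (three dots), each standing fully down in its pocket. Then slide the tray (it has an orange push tab) all the way home, so that pocket 3 stands under the lid-height gauge, and press the gauge's black knob down until the foot rests on the blue lid, hold it there a moment, and let it spring back up. Do not tip any jar over, and leave the white-lidded jar, the syrup bottle and the steel beaker where they stand.

Things in the scene. Friction and masses are not known exactly. Their poses are not given: they have to be found in the camera images.
- jar_red: closed 44 mm diameter, 62 mm tall straight cylindrical amber sample jar, 0.08 to 0.17 kg, with a red lid (top 14 mm); origin at the centre of its underside, z up along the jar
- jar_yellow: closed 44 mm diameter, 62 mm tall straight cylindrical amber sample jar, 0.08 to 0.17 kg, with a yellow lid (top 14 mm); origin at the centre of its underside, z up along the jar
- jar_blue: closed 44 mm diameter, 62 mm tall straight cylindrical amber sample jar, 0.08 to 0.17 kg, with a blue lid (top 14 mm); origin at the centre of its underside, z up along the jar
- jar_white: closed 44 mm diameter, 62 mm tall straight cylindrical amber sample jar, 0.08 to 0.17 kg, with a white lid (top 14 mm); origin at the centre of its underside, z up along the jar; not part of the job, to be left alone
- syrup: green syrup bottle with a black cap, 62 mm diameter, 170 mm tall, origin at the centre of its underside; to be left alone
- beaker: open steel beaker, 64 mm across the rim, 75 mm tall, origin at the centre of its underside; to be left alone
- bed: fixed steel bed of the gauge bench, 114 mm (its x) by 400 mm (its y), 14 mm high, lying on the counter; origin on the counter under the bed's middle line; y is the direction in which the tray slides home. At y = +165 mm of this frame stands the grey gauge stand: a column 24 x 36 mm at x = +80 mm and an arm over the bed from x = -16 to +82 mm, 36 mm wide, 118 to 140 mm above the counter
- tray (a joint): slide of the white pocket tray along the bed's +y: 0 is fully out, 0.14 m is fully home against its stop, with pocket 3 under the gauge foot; starts between 0 and 0.02. It moves with about 2 N. Tray 96 mm wide, pocket part 236 mm long, top face 30 mm above the counter, pocket floors 15.5 mm above it
- pocket1 (a point): point on the floor of tray pocket 1, at the pocket's centre: the pocket marked with one black dot on the tray's top face on both sides of it; round pocket 50 mm in diameter and 15 mm deep with a 2 mm chamfer. Pockets lie in a row, 80 mm apart, 1-2-3 along +y of the bed. z up, y the way the tray slides home
- pocket2 (a point): point on the floor of tray pocket 2, at the pocket's centre: the pocket marked with two black dots on the tray's top face on both sides of it; round pocket 50 mm in diameter and 15 mm deep with a 2 mm chamfer. Pockets lie in a row, 80 mm apart, 1-2-3 along +y of the bed. z up, y the way the tray slides home
- pocket3 (a point): point on the floor of tray pocket 3, at the pocket's centre: the pocket marked with three black dots on the tray's top face on both sides of it; round pocket 50 mm in diameter and 15 mm deep with a 2 mm chamfer. Pockets lie in a row, 80 mm apart, 1-2-3 along +y of the bed. z up, y the way the tray slides home
- tab_top (a point): centre of the top edge of the tray's orange upright push tab, 60 mm wide (across the bed), 12 mm thick (along the slide), its top 75 mm above the counter, 60 mm beyond the centre of pocket 1, at the tray's outer end; push its outer face, or pinch it from above, to slide the tray; y is the way home, z up
- plunger (a joint): downward travel of the sprung gauge plunger: 0 is up, about 0.018 m when the foot rests on the lid of a jar standing fully down in pocket 3, 0.024 its limit. Spring force 2 N at 0, about 6 N at the lid
- foot: brass swivel foot of the gauge, a disc 20 mm in diameter and 6 mm thick on the plunger's lower end; origin at the centre of its underside, 96 mm above the counter when up
- knob_top (a point): centre of the top face of the gauge's round black knob, 36 mm in diameter, 12 mm thick, on the plunger's upper end; 178 mm above the counter when up
There are look-alikes about, which are no part of the job. Leave any pink look-alike of the jar_yellow alone.

How it is judged:
On the way, in this order (a step that is already met when the one before it is completed fails the run):
1. the red-lidded jar stands fully down in pocket 1 (horizontal distance between jar_red and pocket1 below 0.006 m and z of jar_red in the frame of pocket1 between -0.004 and 0.004 m and angle between jar_red's own z axis and vertical below 0.12 rad), for 0.2 s.
2. the yellow-lidded jar stands fully down in pocket 2 (horizontal distance between jar_yellow and pocket2 below 0.006 m and z of jar_yellow in the frame of pocket2 between -0.004 and 0.004 m and angle between jar_yellow's own z axis and vertical below 0.12 rad), for 0.2 s.
3. the blue-lidded jar stands fully down in pocket 3 (horizontal distance between jar_blue and pocket3 below 0.006 m and z of jar_blue in the frame of pocket3 between -0.004 and 0.004 m and angle between jar_blue's own z axis and vertical below 0.12 rad), for 0.2 s.
4. the tray is fully home with all three jars in their pockets (all of step 1 and all of step 2 and all of step 3 and value of joint tray above 0.135 m), for 0.2 s.
5. the gauge foot is pressed onto the blue lid, reading a seated jar's height, with the tray home (value of joint tray above 0.135 m and value of joint plunger between 0.0155 and 0.0215 m and contact force between foot and jar_blue above 0.3 N), for 0.3 s.
At the end, for the whole second after the job is handed in: Red, yellow and blue jars stand at rest in pockets 1, 2 and 3 (within 6 mm of the pocket centre, underside within 4 mm of the pocket floor, tilt under 0.12 rad), the tray is home (slide above 0.135 m) and the gauge plunger has sprung back up (under 3 mm) (all of step 4 and value of joint plunger below 0.003 m and linear speed of each of jar_red, jar_yellow, jar_blue below 0.02 m/s); the robot touches nothing.
It fails at once if a bystander (white-lidded jar, syrup bottle, beaker) moved more than 20 mm (distance of any of jar_white, syrup, beaker from where it was at the start of the episode above 0.02 m).
It fails at once if a jar is tipped over (more than 0.8 rad) (angle between any of jar_red, jar_yellow, jar_blue, jar_white's own z axis and vertical above 0.8 rad).
It also fails if it takes over 69 s, if anything falls off the work surface, if the arm or the gripper's body presses on something with over 40 N, if the wrist force passes 120 N, or if a joint passes its speed limit or range.

ROBOT

A 6-joint arm with a two-finger parallel gripper is mounted at the origin on the work surface. World frame = base frame: x ahead of the robot, y to its left, z up, the work surface at z = 0. Lengths are in m, angles in rad, forces in N, time in s.
With the tool pointing down it reaches from about 0.375 to 0.9 m from the base axis. Payload 3.1 kg.
Tool frame: the origin (TCP) lies midway between the tips of the shut fingers; the grasp point (between the pads) lies 19 mm behind it; z points along the fingers, y is the line along which they close (so a half turn about z gives the same grasp; the last joint's range is limited). The gripper opens to 87 mm and grips with 3 to 60 N. Pads are 19 mm wide; open, the fingers measure 117 mm over their backs; the gripper's body (75 mm by 190 mm) begins 51 mm behind the grasp point.
Start: joints at [0.933, 0.527, 1.433, -0, 1.181, -0.178], TCP at [0.277, 0.56, 0.223] pointing down, gripper open.
Joint ranges: [-3.08, 3.08], [-0.75, 2.2], [0.22, 2.44], [-1.43, 4.57], [0, 2.65], [-2.85, 2.85]. Speed limits (rad/s): [2.79, 2.79, 3.14, 3.14, 3.14, 3.14].

INTERFACE

Orientations are given as a unit quaternion [x, y, z, w].
In Python, from rig import robot gives the robot as it stands. The module is installed in compiled form; this text tells all that it offers.
- The arm moves only by the tool play_rows, never from a script. Its arguments are lists of equal length, an entry for each row: "gripper": the closure, from -1 (fully open) to 1 (shut); "delta_pos": the shift along the tool's x, y, z in cm, a list of three; "turn": the turn, a rotation vector about the tool's x, y, z in rad, a list of three. A call has 1 to 12 rows; each row is the pose to reach, as a shift and turn from the pose commanded when the call began, along the tool's axes at that moment; what a row does not reach only later rows make up. A row lasts 1/8 s, in which the tool goes at most 62.5 mm and 10.7 degrees, less where a joint would pass 70% of its speed; a pose out of reach is approached as far as the arm can. A call with a gripper value outside its range is refused whole. The fingers move at their own pace and stop on an object; "squeeze" is the grip in N (left out, the last holds). Time passes only in rows, so rows that repeat a pose let the fingers close. It gives the time, the measured TCP pose, the force, the opening and the grip force at its end, in the units of the state.
- robot.get_obs(): the state, without advancing time (a new reading comes with each control period).
- robot.camera(name): name is "side" or "top"; returns a dict with "color" (400x640x3 uint8, red, green, blue), "vfov" (degrees; the focal length in pixels is half the picture's height over the tangent of half this angle, whatever the lens; pixels are square), "cx", "cy" (the principal point, pixels), "R" (3x3) and "t" (3): a world point X has camera coordinates R X + t. Camera axes: x right, y down, z forward; pixel columns grow to the right and rows downward; lengths in m; the calibration is good to about 2 mm. A picture is of the moment at which its call begins. There is no depth.
- robot.hand_in(): hands the job in; it is judged then, once.
The state is a dict: "time": time; "q": joint angles; "joint_velocities": joint speeds; "joint_torque": joint torques, N m; "position": TCP position; "tool_rot": TCP orientation; "ft_force": force on the tool from outside, world axes, zero at the start; "moment": the same for the moment, N m; "grip_width": finger opening in m; "grip_force": force on a finger pad.
Only numpy, scipy, OpenCV 4.12 (cv2) and the standard library are available. Lean on these libraries where they do the work, as an engineer would, in place of code of your own. Each camera call takes 0.05 s, during which the arm holds its last target. There are 200 camera calls.

## Working session

There is one attempt and no reset: what is moved stays moved. The work goes in short steps, Python scripts to look and compute and a tool call to move; the robot and the scene stay as the last step left them, time stands still between calls to the robot, and variables do not carry over. Pictures are saved under pics/ and viewed, at most 10 in all, crops included, and the job is handed in when it is done.

Besides the shell and the picture viewer there is one more tool, called after "Emit:" as a command line: name --argument value ..., lists and objects as JSON in quotes. play_rows: Moves the arm, as the interface text tells. Its arguments: {"type":"object","properties":{"gripper":{"type":"array","items":{"type":"number"}},"delta_pos":{"type":"array","items":{"type":"array","items":{"type":"number"}}},"turn":{"type":"array","items":{"type":"array","items":{"type":"number"}}},"squeeze":{"type":"number"}},"required":["gripper","delta_pos","turn"]}

```bash
mkdir -p pics && cat > h.py <<'E'
import numpy as np, cv2
from rig import robot
def cam(n):
    c=robot.camera(n); c['f']=200/np.tan(np.radians(c['vfov'])/2); c['R']=np.array(c['R']); c['t']=np.array(c['t']); return c
def ray(c,u,v,z):
    d=c['R'].T@np.array([(u-c['cx'])/c['f'],(v-c['cy'])/c['f'],1]); o=-c['R'].T@c['t']
    return o+d*(z-o[2])/d[2]
def proj(c,X):
    p=c['R']@np.array(X)+c['t']; return p[:2]/p[2]*c['f']+[c['cx'],c['cy']]
E
python3 - <<'E'
from h import *
for n in ('top','side'):
    c=cam(n); cv2.imwrite(f'pics/{n}0.png',c['color'][:,:,::-1]); print(n,c['f'],c['cx'],c['cy'],-c['R'].T@c['t'],c['R'].round(3).tolist())
o=robot.get_obs(); print(o)
E
```

```text
top 435.91581625040544 319.8209132853244 201.41966745155892 [ 0.39260577 -0.0042724   1.32159761] [[0.022, -1.0, 0.011], [-0.996, -0.023, -0.091], [0.091, -0.009, -0.996]]
side 424.71598467432545 317.98888109959665 195.5571844198986 [-0.08635005 -0.73809327  0.7621333 ] [[0.764, -0.646, -0.005], [-0.377, -0.439, -0.816], [0.524, 0.625, -0.579]]
{'time': 0.1, 'q': array([ 9.33509828e-01,  5.28363816e-01,  1.43374903e+00, -3.40473665e-06,
        1.18141133e+00, -1.78535628e-01]), 'joint_velocities': array([ 0.00011049, -0.00156464, -0.00414382,  0.0012914 ,  0.00206518,
       -0.00020733]), 'joint_torque': array([-3.43240026e-04, -4.40991390e+01, -1.77148443e+01,  6.34549186e-02,
        5.35195135e-02, -3.10952612e-05]), 'position': array([0.27637   , 0.55985194, 0.22168326]), 'tool_rot': array([ 2.27368625e-01,  9.73808285e-01, -8.87146079e-04, -3.81665073e-04]), 'ft_force': array([0.67021493, 0.12413533, 0.6775318 ]), 'moment': array([ 0.04800077,  0.00171403, -0.00149983]), 'grip_force': 0.0, 'grip_width': 0.08731023315762325}
```

View pics/top0.png

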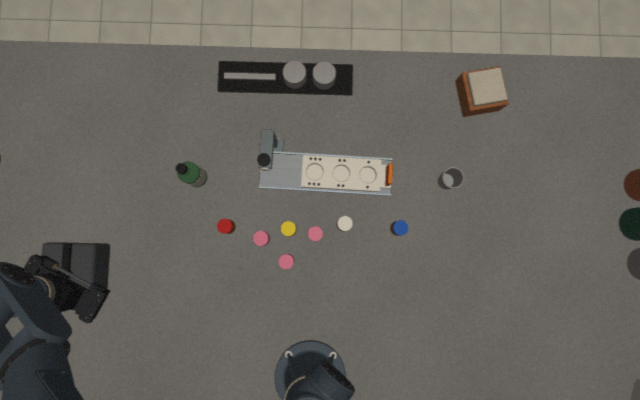

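View pics/side0.png

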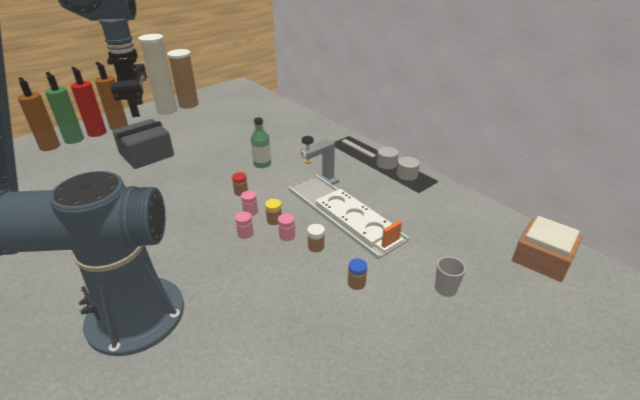

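The top view shows red (225,226), yellow (288,228), blue (400,228) and white (345,223) lids, and pink look-alikes at (261,238), (316,233) and (286,262). The tray spans about (302–390, 155–192), the tab is at (390,175) and the knob at (264,160). Red, yellow and blue are each unique by lid colour, and only the pink jars could be confused with yellow. I'll confirm in a crop while measuring.

```bash
cat > m.py <<'E'
from h import *
def blobs(c,lo,hi,amin=40):
    h=cv2.cvtColor(c['color'],cv2.COLOR_RGB2HSV); m=cv2.inRange(h,lo,hi)
    n,l,s,ce=cv2.connectedComponentsWithStats(m); return [(ce[i].round(2),s[i].tolist()) for i in range(1,n) if s[i][4]>=amin]
C={'red':((0,180,80),(6,255,255)),'yellow':((22,150,120),(32,255,255)),'blue':((105,150,80),(125,255,255)),'orange':((7,190,150),(16,255,255)),'white':((10,5,190),(40,70,255))}
E
python3 - <<'E'
from m import *
c=cam('top')
for k,(lo,hi) in C.items():
    for ce,s in blobs(c,lo,hi):
        if 150<ce[1]<280: print(k,ce,s,ray(c,*ce,{'orange':.06,'white':.03}.get(k,.058)).round(4))
g=c['color'][140:275,200:430,::-1]; cv2.imwrite('pics/crop.png',cv2.resize(g,None,fx=3.4,fy=3.4,interpolation=cv2.INTER_CUBIC))
s=cam('side')
for k in ('red','yellow','blue','orange'):
    for ce,st in blobs(s,*C[k]):
        if 150<ce[1]<300: print('side',k,ce,st,ray(s,*ce,{'orange':.06}.get(k,.058)).round(4))
# knob: dark
for (ce,st) in blobs(c,(0,0,0),(180,255,32),60):
    if 100<ce[1]<200: print('dark',ce,st,ray(c,*ce,.176).round(4))
# pocket dots
r=cv2.cvtColor(c['color'],cv2.COLOR_RGB2GRAY)[150:200,255:400]
E
```

```text
red [224.87 225.72] [218, 219, 15, 14, 163] [0.4313 0.2566 0.058 ]
yellow [288.03 228.17] [281, 221, 15, 15, 176] [0.4284 0.0741 0.058 ]
blue [400.05 227.44] [393, 221, 15, 14, 159] [ 0.4379 -0.2505  0.058 ]
orange [389.77 173.68] [388, 164, 4, 19, 62] [ 0.5944 -0.2191  0.06  ]
white [305.75 162.7 ] [303, 157, 9, 14, 44] [0.6263 0.0284 0.03  ]
white [327.77 173.54] [315, 157, 22, 30, 320] [ 0.5951 -0.0383  0.03  ]
white [354.72 174.78] [344, 159, 23, 30, 345] [ 0.5933 -0.1191  0.03  ]
white [377.56 176.99] [369, 160, 15, 30, 168] [ 0.5883 -0.1876  0.03  ]
white [314.51 171.69] [308, 165, 14, 14, 136] [0.5998 0.0015 0.03  ]
white [340.54 173.24] [334, 167, 14, 14, 144] [ 0.597  -0.0765  0.03  ]
white [366.89 174.99] [361, 169, 13, 13, 128] [ 0.5936 -0.1555  0.03  ]
white [305.22 179.24] [302, 173, 11, 13, 55] [0.5763 0.0288 0.03  ]
white [344.6  222.89] [339, 217, 13, 13, 128] [ 0.4486 -0.0912  0.03  ]
side yellow [272.7  204.46] [266, 199, 14, 12, 134] [0.4283 0.0714 0.058 ]
side blue [357.47 264.91] [350, 259, 16, 12, 158] [ 0.4414 -0.2508  0.058 ]
```

View pics/crop.png

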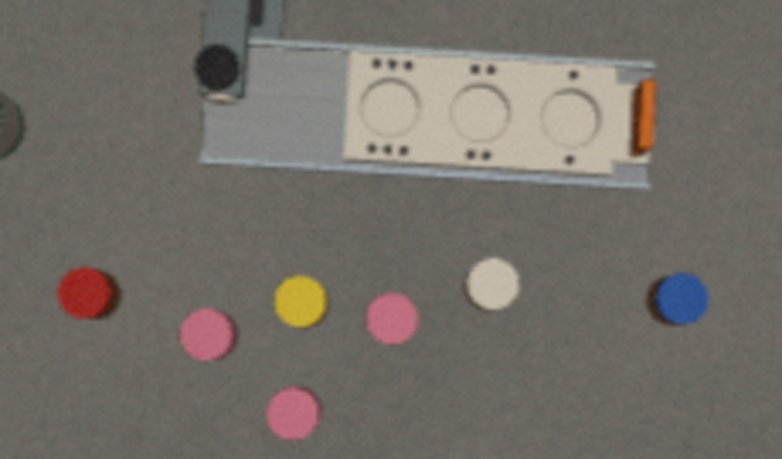

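The crop confirms that red, yellow and blue are the only lids of their colours, and the pink jars are distinct from yellow. One dot marks the pocket next to the tab. Next I'll move above the red jar with the fingers closing across the bed.

Emit:
play_rows --gripper '[-0.6,-0.6,-0.6,-0.6,-0.6,-0.6,-0.6,-0.6,-0.6]' --delta_pos '[[-27.3,-20.4,7],[-27.3,-20.4,7],[-27.3,-20.4,7],[-27.3,-20.4,7],[-27.3,-20.4,7],[-27.3,-20.4,7],[-27.3,-20.4,7],[-27.3,-20.4,7],[-27.3,-20.4,7]]' --turn '[[0,0,1.152],[0,0,1.152],[0,0,1.152],[0,0,1.152],[0,0,1.152],[0,0,1.152],[0,0,1.152],[0,0,1.152],[0,0,1.152]]' --squeeze 15

```text
time: 1.32
position: [0.4307, 0.2576, 0.1528]
tool_rot: [0.72, 0.694, 0.0, -0.0]
ft_force: [0.1, -0.2, -0.5]
grip_width: 0.0694
grip_force: 0.0
```

```bash
cat > s.py <<'E'
from m import *
from scipy.spatial.transform import Rotation as Ro
e=np.array([.0395,.9992,0]); n=np.array([.9992,-.0395,0])
def st():
    o=robot.get_obs(); p=o['position']; R=Ro.from_quat(o['tool_rot']).as_matrix()
    print('t',round(o['time'],2),'tcp',p.round(4),'w',round(o['grip_width'],4),'gf',round(o['grip_force'],1),'F',o['ft_force'].round(1)); print('R',R.round(3).tolist()); return p,R
def to(p,R,X): print('delta cm', (R.T@(np.array(X)-p)*100).round(2), X)
E
python3 - <<'E'
from s import *
p,R=st()
c=cam('top'); s=cam('side')
for nm,(lo,hi) in C.items():
    for cc,q in ((c,'top'),(s,'side')):
        for ce,b in blobs(cc,lo,hi,60):
            X=ray(cc,*ce,{'orange':.06,'white':.023}.get(nm,.056))
            if .3<X[0]<.7 and -.3<X[1]<.3: print(q,nm,ce,b[2:],X.round(4))
E
```

```text
t 1.32 tcp [0.4307 0.2576 0.1528] w 0.0694 gf 0.0 F [ 0.1 -0.2 -0.5]
R [[0.037, 0.999, 0.0], [0.999, -0.037, 0.0], [0.0, 0.0, -1.0]]
top red [227.19 226.05] [10, 14, 106] [0.4305 0.2503 0.056 ]
top yellow [288.1  228.23] [15, 15, 178] [0.4283 0.074  0.056 ]
side yellow [272.64 204.45] [14, 12, 134] [0.4297 0.0739 0.056 ]
top blue [400.15 227.37] [15, 14, 158] [ 0.4382 -0.2512  0.056 ]
side blue [357.51 264.95] [16, 12, 155] [ 0.4429 -0.2496  0.056 ]
top orange [389.7  173.73] [4, 19, 60] [ 0.5943 -0.2189  0.06  ]
top white [343.33 173.19] [84, 36, 2139] [ 0.5984 -0.0853  0.023 ]
top white [344.76 223.  ] [14, 15, 149] [ 0.4486 -0.0922  0.023 ]
side white [344.58 209.85] [104, 76, 2173] [ 0.5956 -0.044   0.023 ]
side white [315.5  228.78] [18, 11, 158] [ 0.4779 -0.0546  0.023 ]
side white [387.73 243.48] [29, 13, 96] [ 0.5821 -0.2218  0.023 ]
```

Emit:
play_rows --gripper '[-0.6,-0.6,-0.6,1,1,1,1,1,1,1,1,1]' --delta_pos '[[-0.1,0,6],[-0.1,0,11],[-0.1,0,12.9],[-0.1,0,12.9],[-0.1,0,12.9],[-0.1,0,12.9],[-0.1,0,12.9],[-0.1,0,12.9],[-0.1,0,12.9],[-0.1,0,9],[-0.1,0,4],[-0.1,0,0]]' --turn '[[0,0,0],[0,0,0],[0,0,0],[0,0,0],[0,0,0],[0,0,0],[0,0,0],[0,0,0],[0,0,0],[0,0,0],[0,0,0],[0,0,0]]'

```text
time: 2.92
position: [0.4309, 0.2554, 0.1542]
tool_rot: [0.721, 0.693, 0.0, 0.0]
ft_force: [0.3, 0.5, -1.1]
grip_width: 0.0435
grip_force: 15.0
```

```bash
python3 - <<'E'
from s import *
p,R=st(); to(p,R,[.5948,-.157,.15])
for nm in('red','orange'):
  for cc in (cam('top'),cam('side')):
    for ce,b in blobs(cc,*C[nm],20): print(nm,ce,b[2:],ray(cc,*ce,.17 if nm=='red' else .06).round(4)) if 100<ce[1]<300 else 0
E
```

```text
t 2.92 tcp [0.4309 0.2554 0.1542] w 0.0435 gf 15.0 F [ 0.3  0.5 -1.1]
R [[0.04, 0.999, 0.0], [0.999, -0.04, -0.0], [0.0, 0.0, -1.0]]
delta cm [-40.55  18.03   0.42] [0.5948, -0.157, 0.15]
red [ 87.81 100.54] [16, 42, 299] [0.2069 0.8764 0.17  ]
red [234.16 136.64] [12, 6, 55] [0.4566 0.2983 0.17  ]
orange [389.71 173.68] [4, 20, 62] [ 0.5944 -0.2189  0.06  ]
```

Emit:
play_rows --gripper '[1,1,1,1,1,1,1,1,1,1]' --delta_pos '[[-40.5,18,0],[-40.5,18,0],[-40.5,18,0],[-40.5,18,0],[-40.5,18,0],[-40.5,18,0],[-40.5,18,0],[-40.5,18,0],[-40.5,18,6],[-40.5,18,6]]' --turn '[[0,0,0],[0,0,0],[0,0,0],[0,0,0],[0,0,0],[0,0,0],[0,0,0],[0,0,0],[0,0,0],[0,0,0]]'

```text
time: 4.38
position: [0.5884, -0.153, 0.0858]
tool_rot: [0.721, 0.693, -0.003, -0.009]
ft_force: [-1.4, 0.7, -2.1]
grip_width: 0.0431
grip_force: 15.0
```

```bash
python3 - <<'E'
from s import *
p,R=st(); to(p,R,[.5948,-.157,.0395])
a=cam('top')['color'][130:215,290:420];b=cam('side')['color'][150:270,290:470]
f=lambda x,k:cv2.resize(x,None,fx=k,fy=k,interpolation=cv2.INTER_CUBIC)
a=f(a,3);b=f(b,2.2);im=np.zeros((600,400,3),np.uint8);im[:255,:390]=a;im[300:300+264,:396]=b[:264,:396]
cv2.imwrite('pics/p1.png',im[:,:,::-1])
E
```

```text
t 4.38 tcp [ 0.5884 -0.153   0.0858] w 0.0431 gf 15.0 F [-1.4  0.7 -2.1]
R [[0.04, 0.999, -0.017], [0.999, -0.04, 0.008], [0.007, -0.017, -1.0]]
delta cm [-0.4   0.73  4.61] [0.5948, -0.157, 0.0395]
```

View pics/p1.png

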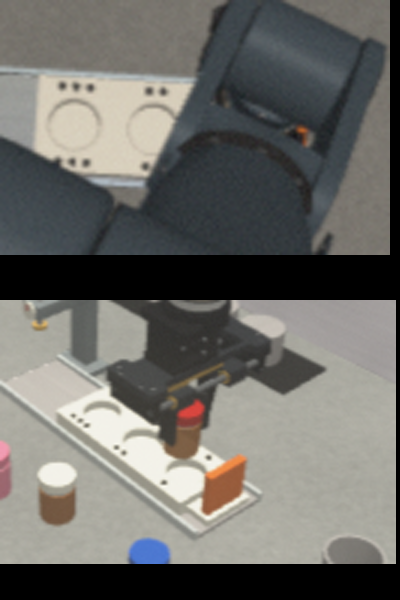

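The side view shows the red jar held upright above pocket 1. The arm was still settling, so I'll hold it there and measure.

Emit:
play_rows --gripper '[1,1]' --delta_pos '[[0,0,0],[0,0,0]]' --turn '[[0,0,0],[0,0,0]]'

```text
time: 4.72
position: [0.596, -0.1564, 0.0949]
tool_rot: [0.721, 0.693, 0.001, 0.002]
ft_force: [0.6, -1.3, -1.7]
grip_width: 0.0436
grip_force: 15.0
```

```bash
python3 - <<'E'
from s import *
p,R=st(); to(p,R,[.5948,-.157,.0395])
s=cam('side')
for ce,b in blobs(s,(0,150,60),(8,255,255),20):
    if 150<ce[1]<300 and 250<ce[0]<450: print(ce,b, ray(s,b[0]+b[2]/2,ce[1],p[2]+.031).round(4))
print('lid expected px', proj(s,p+[0,0,.031]), 'pocket px',proj(s,[.5948,-.157,.03]))
cv2.imwrite('pics/p2.png',cv2.resize(s['color'][170:260,330:440,::-1],None,fx=5,fy=5,interpolation=cv2.INTER_CUBIC))
E
```

```text
t 4.72 tcp [ 0.596  -0.1564  0.0949] w 0.0436 gf 15.0 F [ 0.6 -1.3 -1.7]
R [[0.039, 0.999, 0.004], [0.999, -0.039, -0.002], [-0.002, 0.004, -1.0]]
delta cm [-0.05 -0.14  5.54] [0.5948, -0.157, 0.0395]
[378.97 198.17] [373, 193, 12, 10, 66] [ 0.6015 -0.1619  0.1259]
lid expected px [375.95531986 198.02538835] pocket px [373.16040841 227.20955485]
```

View pics/p2.png

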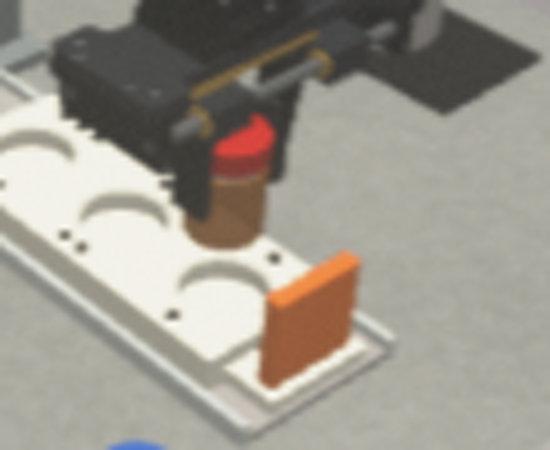

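The jar is upright and lines up with pocket 1: the midpoint of the one-dot marks is at about (374.6,227) and the jar axis at about (375, …). Lowering now.

Emit:
play_rows --gripper '[1,1,1,1,1,1]' --delta_pos '[[0,0,2],[0,0,3.6],[0,0,4.6],[0,0,5.2],[0,0,5.5],[0,0,5.5]]' --turn '[[0,0,0],[0,0,0],[0,0,0],[0,0,0],[0,0,0],[0,0,0]]'

```text
time: 5.52
position: [0.5975, -0.1578, 0.0412]
tool_rot: [0.721, 0.693, 0.001, 0.003]
ft_force: [-0.8, 0.9, 14.6]
grip_width: 0.0436
grip_force: 15.0
```

Emit:
play_rows --gripper '[-0.5,-0.5,-0.5,-0.5,-0.5,-0.5]' --delta_pos '[[0,0,-0.2],[0,0,-0.2],[0,0,-0.2],[0,0,-4],[0,0,-9],[0,0,-11]]' --turn '[[0,0,0],[0,0,0],[0,0,0],[0,0,0],[0,0,0],[0,0,0]]'

```text
time: 6.28
position: [0.5961, -0.1568, 0.15]
tool_rot: [0.721, 0.693, 0.001, 0.002]
ft_force: [0.4, 0.3, -0.1]
grip_width: 0.0651
grip_force: 0.0
```

```bash
python3 - <<'E'
from s import *
p,R=st(); to(p,R,[.4285,.074,.15])
s=cam('side')
for ce,b in blobs(s,(0,150,60),(8,255,255),20):
    if 150<ce[1]<300 and 250<ce[0]<450: print('red',ce,b, [ray(s,*ce,z).round(4) for z in (.0715,.086)])
for ce,b in blobs(s,*C['orange'],20): print('orange',ce,b) if ce[0]>250 else 0
print('pred seated',proj(s,[.5955,-.1575,.0715]))
E
```

```text
t 6.28 tcp [ 0.5961 -0.1568  0.15  ] w 0.0651 gf 0.0 F [ 0.4  0.3 -0.1]
R [[0.04, 0.999, 0.004], [0.999, -0.04, -0.002], [-0.001, 0.004, -1.0]]
delta cm [ 22.39 -17.67  -0.1 ] [0.4285, 0.074, 0.15]
red [376.55 213.75] [369, 208, 16, 13, 148] [array([ 0.6035, -0.1571,  0.0715]), array([ 0.589 , -0.1693,  0.086 ])]
pred seated [374.58722769 215.03369124]
```

Red is seated: its lid pixel (376.6,213.8) agrees with the prediction for a jar on the pocket floor, given the camera's bias. Next is yellow.

Emit:
play_rows --gripper '[-0.5,-0.5,-0.5,-0.5,-0.5,-0.5,-0.5,-0.5,-0.5]' --delta_pos '[[22.4,-17.7,0],[22.4,-17.7,0],[22.4,-17.7,0],[22.4,-17.7,0],[22.4,-17.7,0],[22.4,-17.7,0],[22.4,-17.7,0],[22.4,-17.7,0],[22.4,-17.7,0]]' --turn '[[0,0,0],[0,0,0],[0,0,0],[0,0,0],[0,0,0],[0,0,0],[0,0,0],[0,0,0],[0,0,0]]'

```text
time: 7.45
position: [0.4277, 0.0738, 0.1474]
tool_rot: [0.722, 0.692, 0.0, 0.0]
ft_force: [0.8, -0.7, -0.2]
grip_width: 0.0653
grip_force: 0.0
```

Emit:
play_rows --gripper '[-0.5,-0.5,-0.5,-0.5,1,1,1,1,1,1,1,1]' --delta_pos '[[0,0,6],[0,0,11],[0,0,12.4],[0,0,12.4],[0,0,12.4],[0,0,12.4],[0,0,12.4],[0,0,12.4],[0,0,12.4],[0,0,8],[0,0,3],[0,0,0]]' --turn '[[0,0,0],[0,0,0],[0,0,0],[0,0,0],[0,0,0],[0,0,0],[0,0,0],[0,0,0],[0,0,0],[0,0,0],[0,0,0],[0,0,0]]'

```text
time: 8.95
position: [0.4269, 0.0747, 0.1495]
tool_rot: [0.721, 0.693, 0.001, 0.001]
ft_force: [0.0, -0.1, -0.7]
grip_width: 0.0437
grip_force: 15.0
```

```bash
python3 - <<'E'
from s import *
p,R=st(); to(p,R,[.598,-.0775,.15])
E
```

```text
t 8.95 tcp [0.4269 0.0747 0.1495] w 0.0437 gf 15.0 F [ 0.  -0.1 -0.7]
R [[0.04, 0.999, 0.002], [0.999, -0.04, -0.0], [-0.0, 0.002, -1.0]]
delta cm [-14.52  17.7   -0.02] [0.598, -0.0775, 0.15]
```

Emit:
play_rows --gripper '[1,1,1,1,1,1,1,1,1,1,1]' --delta_pos '[[-14.5,17.8,0],[-14.5,17.8,0],[-14.5,17.8,0],[-14.5,17.8,0],[-14.5,17.8,0],[-14.5,17.8,0],[-14.5,17.8,0],[-14.5,17.8,0],[-14.5,17.8,4],[-14.5,17.8,4],[-14.5,17.8,4]]' --turn '[[0,0,0],[0,0,0],[0,0,0],[0,0,0],[0,0,0],[0,0,0],[0,0,0],[0,0,0],[0,0,0],[0,0,0],[0,0,0]]'

```text
time: 10.32
position: [0.5992, -0.0772, 0.1083]
tool_rot: [0.721, 0.693, 0.0, 0.0]
ft_force: [0.2, 0.5, -1.1]
grip_width: 0.0436
grip_force: 15.0
```

```bash
python3 - <<'E'
from s import *
p,R=st(); to(p,R,[.599,-.0775,.04])
E
```

```text
t 10.32 tcp [ 0.5992 -0.0772  0.1083] w 0.0436 gf 15.0 F [ 0.2  0.5 -1.1]
R [[0.04, 0.999, 0.001], [0.999, -0.04, -0.0], [-0.0, 0.001, -1.0]]
delta cm [-0.03 -0.03  6.83] [0.599, -0.0775, 0.04]
```

Emit:
play_rows --gripper '[1,1,1,1,1,1]' --delta_pos '[[0,0,3],[0,0,5],[0,0,6],[0,0,6.5],[0,0,6.7],[0,0,6.7]]' --turn '[[0,0,0],[0,0,0],[0,0,0],[0,0,0],[0,0,0],[0,0,0]]'

```text
time: 11.08
position: [0.6008, -0.0777, 0.0445]
tool_rot: [0.721, 0.693, 0.001, 0.002]
ft_force: [-2.2, 1.3, 11.5]
grip_width: 0.0437
grip_force: 15.0
```

Emit:
play_rows --gripper '[1,1]' --delta_pos '[[0,0,0],[0,0,0]]' --turn '[[0,0,0],[0,0,0]]'

```text
time: 11.32
position: [0.6008, -0.0776, 0.0445]
tool_rot: [0.721, 0.693, 0.001, 0.002]
ft_force: [-1.9, 1.0, 11.8]
grip_width: 0.0436
grip_force: 15.0
```

```bash
python3 - <<'E'
from s import *
p,R=st(); s=cam('side')
for k in('red','yellow'):
  for ce,b in blobs(s,*C[k],20):
    if 150<ce[1]<300 and 250<ce[0]<450: print(k,ce,b)
cv2.imwrite('pics/p3.png',cv2.resize(s['color'][150:260,310:440,::-1],None,fx=5,fy=5,interpolation=cv2.INTER_CUBIC))
E
```

```text
t 11.32 tcp [ 0.6008 -0.0776  0.0445] w 0.0436 gf 15.0 F [-1.9  1.  11.8]
R [[0.04, 0.999, 0.004], [0.999, -0.04, -0.001], [-0.001, 0.004, -1.0]]
red [379.8  215.43] [374, 210, 13, 12, 87]
yellow [357.38 198.07] [352, 193, 10, 10, 55]
```

View pics/p3.png

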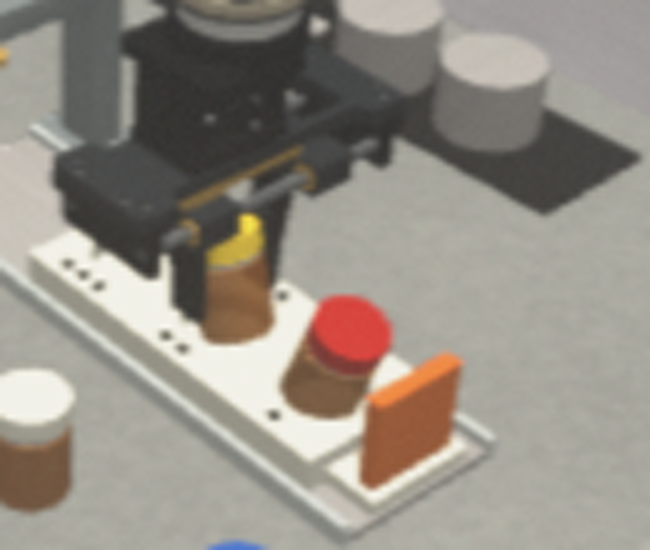

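Red is leaning toward the lower right, with its lid at about (380,217), so it sits half on the rim. Yellow is standing on pocket 2's rim. My pocket centres are a few mm off. I'll re-measure them from the dots in the saved top picture.

```bash
python3 - <<'E'
from s import *
im=cv2.imread('pics/top0.png'); c=cam('top')
g=cv2.resize(cv2.cvtColor(im,cv2.COLOR_BGR2GRAY)[150:200,296:386],None,fx=8,fy=8,interpolation=cv2.INTER_CUBIC)
m=(g<120).astype(np.uint8)
n,l,s,ce=cv2.connectedComponentsWithStats(m)
for i in range(1,n):
    if 200<s[i][4]<2500:
        u,v=(ce[i]+.5)/8-.5+[296,150]; X=ray(c,u,v,.03); print((u.round(2),v.round(2)),s[i][4],X.round(4),'along',(X@e).round(4),'across',(X@n_ if 0 else X@globals().get('nn',np.array([.9992,-.0395,0]))).round(4))
gb=cv2.GaussianBlur(g,(0,0),3)
for k in cv2.HoughCircles(gb,cv2.HOUGH_GRADIENT,1,100,param1=60,param2=18,minRadius=55,maxRadius=80)[0]:
    u,v=(k[:2]+.5)/8-.5+[296,150]; print('rim',u.round(2),v.round(2),k[2]/8,ray(c,u,v,.03).round(4))
p,R=st(); to(p,R,[.4283,.074,.15])
E
```

```text
(np.float64(310.33), np.float64(158.13)) 269 [0.6406 0.0151 0.03  ] along 0.0403 across 0.6395
(np.float64(314.92), np.float64(158.39)) 272 [0.6401 0.0013 0.03  ] along 0.0265 across 0.6396
(np.float64(319.66), np.float64(158.78)) 263 [ 0.6393 -0.013   0.03  ] along 0.0123 across 0.6393
(np.float64(339.28), np.float64(159.87)) 288 [ 0.6374 -0.072   0.03  ] along -0.0467 across 0.6397
(np.float64(343.94), np.float64(160.06)) 254 [ 0.6372 -0.086   0.03  ] along -0.0607 across 0.6401
(np.float64(368.19), np.float64(161.61)) 251 [ 0.6343 -0.1589  0.03  ] along -0.1338 across 0.64
(np.float64(385.15), np.float64(181.43)) 354 [ 0.5754 -0.2105  0.03  ] along -0.1876 across 0.5833
(np.float64(308.91), np.float64(183.15)) 248 [0.5648 0.0174 0.03  ] along 0.0397 across 0.5636
(np.float64(313.54), np.float64(183.5)) 253 [0.5641 0.0036 0.03  ] along 0.0259 across 0.5635
(np.float64(318.21), np.float64(183.86)) 268 [ 0.5633 -0.0104  0.03  ] along 0.0119 across 0.5633
(np.float64(338.01), np.float64(185.01)) 249 [ 0.5613 -0.0696  0.03  ] along -0.0474 across 0.5636
(np.float64(342.57), np.float64(185.3)) 253 [ 0.5607 -0.0832  0.03  ] along -0.061 across 0.5636
(np.float64(367.02), np.float64(186.57)) 251 [ 0.5586 -0.1564  0.03  ] along -0.1342 across 0.5644
(np.float64(306.42), np.float64(187.16)) 442 [0.5525 0.0246 0.03  ] along 0.0464 across 0.5511
(np.float64(322.87), np.float64(188.14)) 503 [ 0.5508 -0.0245  0.03  ] along -0.0028 across 0.5513
(np.float64(338.06), np.float64(189.11)) 311 [ 0.5489 -0.0699  0.03  ] along -0.0482 across 0.5513
(np.float64(355.33), np.float64(190.13)) 341 [ 0.5471 -0.1216  0.03  ] along -0.0999 across 0.5515
(np.float64(371.77), np.float64(191.11)) 436 [ 0.5453 -0.1708  0.03  ] along -0.1491 across 0.5517Traceback (most recent call last):
  File "<stdin>", line 10, in <module>
TypeError: 'NoneType' object is not subscriptable
```

Emit:
play_rows --gripper '[1,1,1,1,1,1,1,1,1,1,1]' --delta_pos '[[0,0,-4],[0,0,-8],[0,0,-11],[3,-3.5,-11],[7,-8.5,-11],[11,-13.5,-11],[13.5,-16.5,-11],[14.5,-17.7,-11],[14.5,-17.7,-11],[14.5,-17.7,-11],[14.5,-17.7,-11]]' --turn '[[0,0,0],[0,0,0],[0,0,0],[0,0,0],[0,0,0],[0,0,0],[0,0,0],[0,0,0],[0,0,0],[0,0,0],[0,0,0]]' --squeeze 30

```text
time: 12.8
position: [0.4296, 0.0736, 0.1506]
tool_rot: [0.722, 0.692, 0.0, 0.001]
ft_force: [0.3, 0.1, -0.1]
grip_width: 0.0438
grip_force: 30.0
```

```bash
python3 - <<'E'
from s import *
p,R=st(); to(p,R,[.4275,.074,.03]); s=cam('side'); c=cam('top')
for nm,cc in(('side',s),('top',c)):
  for ce,b in blobs(cc,(0,150,60),(8,255,255),20):
    if 150<ce[1]<300 and 250<ce[0]<450: print(nm,ce,b,ray(cc,*ce,.07).round(4))
a=c['color'][140:200,290:400];b=s['color'][155:265,300:430]
f=lambda x,k:cv2.resize(x,None,fx=k,fy=k,interpolation=cv2.INTER_CUBIC)
a=f(a,7);b=f(b,4);im=np.zeros((600,790,3),np.uint8);a=a[:,:];im=np.zeros((420,770+0,3),np.uint8);im[:]=a
cv2.imwrite('pics/p4.png',cv2.vconcat([cv2.resize(im,(560,300)),cv2.resize(b[100:], (560,300))])[:,:,::-1])
E
```

```text
t 12.8 tcp [0.4296 0.0736 0.1506] w 0.0438 gf 30.0 F [ 0.3  0.1 -0.1]
R [[0.041, 0.999, 0.002], [0.999, -0.041, -0.0], [-0.0, 0.002, -1.0]]
delta cm [ 0.03 -0.24 12.06] [0.4275, 0.074, 0.03]
side [379.92 215.64] [373, 210, 15, 13, 149] [ 0.6058 -0.1672  0.07  ]
top [373.8  172.13] [367, 165, 15, 15, 166] [ 0.5962 -0.1709  0.07  ]
```

View pics/p4.png

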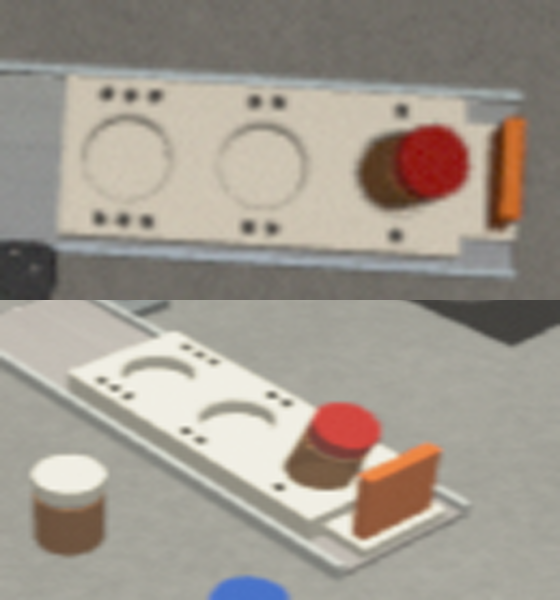

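Red's lid leans toward −y (top pixel (374,172), base at about (367,174)), so its +y bottom edge is caught on the rim. I'll set yellow back on the table, then push red's base toward −y so it drops in.

Emit:
play_rows --gripper '[1,1,1,1,1,1]' --delta_pos '[[0,-0.2,6],[0,-0.2,10],[0,-0.2,11.8],[0,-0.2,12.5],[0,-0.2,12.8],[0,-0.2,12.8]]' --turn '[[0,0,0],[0,0,0],[0,0,0],[0,0,0],[0,0,0],[0,0,0]]'

```text
time: 13.65
position: [0.4264, 0.0745, 0.0231]
tool_rot: [0.721, 0.693, 0.0, 0.0]
ft_force: [0.2, 0.1, -0.4]
grip_width: 0.0434
grip_force: 30.0
```

Emit:
play_rows --gripper '[1,1,1,1,1]' --delta_pos '[[0,0,0.2],[0,0,0.4],[0,0,0.5],[0,0,0.6],[0,0,0.6]]' --turn '[[0,0,0],[0,0,0],[0,0,0],[0,0,0],[0,0,0]]'

```text
time: 14.28
position: [0.4263, 0.0739, 0.0207]
tool_rot: [0.721, 0.693, 0.001, 0.002]
ft_force: [-4.9, -5.8, 41.2]
grip_width: 0.0434
grip_force: 30.0
```

Emit:
play_rows --gripper '[1,-0.5,-0.5,-0.5,-0.5,-0.5,-0.5,-0.5]' --delta_pos '[[0,0,-0.5],[0,0,-0.5],[0,0,-0.5],[0,0,-0.5],[0,0,-4],[0,0,-9],[0,0,-13],[0,0,-13]]' --turn '[[0,0,0],[0,0,0],[0,0,0],[0,0,0],[0,0,0],[0,0,0],[0,0,0],[0,0,0]]'

```text
time: 15.28
position: [0.4278, 0.0746, 0.1487]
tool_rot: [0.721, 0.693, 0.002, 0.002]
ft_force: [-0.0, 0.8, 0.1]
grip_width: 0.065
grip_force: 0.0
```

```bash
python3 - <<'E'
from s import *
p,R=st(); to(p,R,[.598,-.10,.15]); s=cam('side'); c=cam('top')
for nm,cc in(('side',s),('top',c)):
  for k in ('red','yellow','blue'):
   for ce,b in blobs(cc,*C[k],20):
    if 150<ce[1]<300 and 200<ce[0]<450: print(nm,k,ce,b,ray(cc,*ce,.058).round(4))
E
```

```text
t 15.28 tcp [0.4278 0.0746 0.1487] w 0.065 gf 0.0 F [-0.   0.8  0.1]
R [[0.04, 0.999, 0.006], [0.999, -0.04, -0.001], [-0.0, 0.006, -1.0]]
delta cm [-16.77  17.7   -0.02] [0.598, -0.1, 0.15]
side yellow [274.29 206.95] [267, 202, 15, 12, 136] [0.425  0.0591 0.058 ]
side blue [357.51 264.91] [350, 259, 16, 13, 158] [ 0.4415 -0.2509  0.058 ]
top red [373.76 172.07] [367, 166, 14, 13, 148] [ 0.5984 -0.1723  0.058 ]
top blue [400.22 227.39] [394, 221, 14, 14, 157] [ 0.4381 -0.251   0.058 ]
```

Yellow now stands on the table. Red pitched in the hand during insertion because the grip was weak against rotation. I'll regrasp red firmly and lift it. Then I'll set it on free table at about (0.45,−0.167) so it stands upright, and from there it's a straight move into the pocket.

Emit:
play_rows --gripper '[-0.4,-0.4,-0.4,-0.4,-0.4,-0.4,-0.4,-0.4,-0.4,-0.4,-0.4,-0.4]' --delta_pos '[[-23.4,17.9,0],[-23.4,17.9,0],[-23.4,17.9,0],[-23.4,17.9,0],[-23.4,17.9,0],[-23.4,17.9,0],[-23.4,17.9,0],[-23.4,17.9,3],[-23.4,17.9,6],[-23.4,17.9,9],[-23.4,17.9,10.8],[-23.4,17.9,10.8]]' --turn '[[0,0,0],[0,0,0],[0,0,0],[0,0,0],[0,0,0],[0,0,0],[0,0,0],[0,0,0],[0,0,0],[0,0,0],[0,0,0],[0,0,0]]' --squeeze 35

```text
time: 16.88
position: [0.5938, -0.1648, 0.037]
tool_rot: [0.721, 0.693, -0.001, -0.002]
ft_force: [0.8, 0.1, -0.4]
grip_width: 0.0606
grip_force: 0.0
```

Emit:
play_rows --gripper '[1,1,1,1,1,1,1,1,1]' --delta_pos '[[0,0,0],[0,0,0],[0,0,0],[0,0,0],[0,0,-2],[0,0,-4],[0,0,-6],[0,0,-7],[0,0,-7]]' --turn '[[0,0,0],[0,0,0],[0,0,0],[0,0,0],[0,0,0],[0,0,0],[0,0,0],[0,-0.12,0],[0,-0.24,0]]'

```text
time: 18.0
position: [0.5955, -0.1672, 0.1109]
tool_rot: [0.716, 0.687, -0.087, 0.085]
ft_force: [-1.5, 0.1, -1.4]
grip_width: 0.0435
grip_force: 34.9
```

```bash
python3 - <<'E'
from s import *
p,R=st(); to(p,R,[.45,-.167,.1]); s=cam('side')
cv2.imwrite('pics/p5.png',cv2.resize(s['color'][140:270,310:440,::-1],None,fx=4.5,fy=4.5,interpolation=cv2.INTER_CUBIC))
E
```

```text
t 18.0 tcp [ 0.5955 -0.1672  0.1109] w 0.0435 gf 34.9 F [-1.5  0.1 -1.4]
R [[0.041, 0.999, -0.008], [0.969, -0.042, -0.242], [-0.242, 0.002, -0.97]]
delta cm [ -0.32 -14.54   1.17] [0.45, -0.167, 0.1]
```

View pics/p5.png

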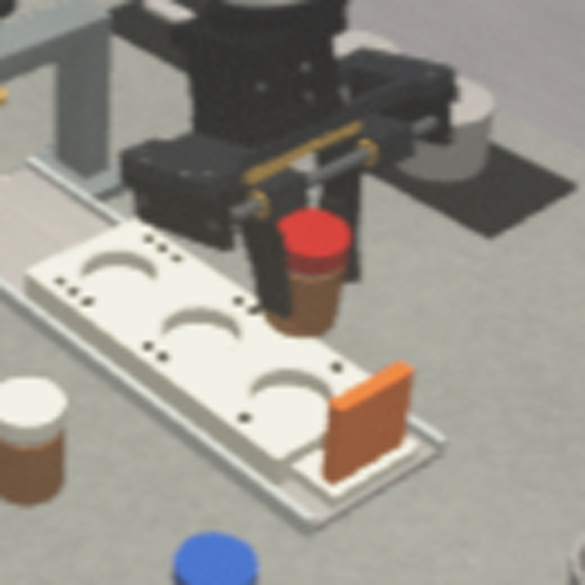

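The red jar is held and nearly upright; lid (314,235) and base (302,318) in the crop. I'll move it over to the table spot and lower it.

Emit:
play_rows --gripper '[1,1,1,1,1,1,1,1,1,1,1]' --delta_pos '[[-0.6,-3,0],[-0.6,-7,0],[-0.6,-11,0],[-0.6,-13.5,0],[-0.6,-14.5,0],[0,-14.5,2.5],[0.6,-14.5,5],[1.2,-14.5,7.2],[1.4,-14.5,8],[1.5,-14.5,8.3],[1.5,-14.5,8.3]]' --turn '[[0,0,0],[0,0,0],[0,0,0],[0,0,0],[0,0,0],[0,0,0],[0,0,0],[0,0,0],[0,0,0],[0,0,0],[0,0,0]]'

```text
time: 19.42
position: [0.4508, -0.166, 0.0248]
tool_rot: [0.716, 0.688, -0.086, 0.083]
ft_force: [-0.1, 0.3, -1.4]
grip_width: 0.0435
grip_force: 34.9
```

Emit:
play_rows --gripper '[1,1,1,1]' --delta_pos '[[0.1,0,0.3],[0.15,0,0.5],[0.15,0,0.6],[0.15,0,0.6]]' --turn '[[0,0,0],[0,0,0],[0,0,0],[0,0,0]]'

```text
time: 19.92
position: [0.4511, -0.1655, 0.0211]
tool_rot: [0.716, 0.688, -0.086, 0.085]
ft_force: [-1.7, 6.1, 22.8]
grip_width: 0.0433
grip_force: 34.9
```

Contact at 23 N. I'll release, straighten the tool and rise.

Emit:
play_rows --gripper '[1,-0.4,-0.4,-0.4,-0.4,-0.4,-0.4,-0.4,-0.4]' --delta_pos '[[0,0,-0.1],[0,0,-0.1],[0,0,-0.1],[-0.5,0,-2.5],[-1.5,0,-6],[-2.5,0,-10],[-3,0,-12],[-3,0,-12],[-3,0,-12]]' --turn '[[0,0,0],[0,0,0],[0,0,0],[0,0,0],[0,0,0],[0,0.1,0],[0,0.245,0],[0,0.245,0],[0,0.245,0]]'

```text
time: 21.05
position: [0.4489, -0.1657, 0.1408]
tool_rot: [0.721, 0.693, 0.001, -0.003]
ft_force: [-0.4, -0.4, -1.1]
grip_width: 0.0611
grip_force: 0.0
```

```bash
python3 - <<'E'
from s import *
p,R=st(); s=cam('side'); c=cam('top')
for nm,cc in(('side',s),('top',c)):
  for k in ('red','yellow','blue'):
   lo,hi=C[k]
   if k=='red': lo,hi=(0,150,60),(8,255,255)
   for ce,b in blobs(cc,lo,hi,20):
    if 150<ce[1]<300 and 200<ce[0]<450: print(nm,k,ce,b,ray(cc,*ce,.058).round(4))
# orange & dots
print([x for x in blobs(c,*C['orange'],20) if 150<x[0][1]<200])
E
```

```text
t 21.05 tcp [ 0.4489 -0.1657  0.1408] w 0.0611 gf 0.0 F [-0.4 -0.4 -1.1]
R [[0.041, 0.999, -0.003], [0.999, -0.041, 0.005], [0.005, -0.003, -1.0]]
side red [334.11 242.48] [326, 237, 17, 12, 156] [ 0.4523 -0.1575  0.058 ]
side yellow [274.37 207.  ] [268, 202, 14, 11, 135] [0.425  0.0587 0.058 ]
side blue [357.51 264.91] [350, 259, 16, 13, 158] [ 0.4415 -0.2509  0.058 ]
top yellow [292.35 229.56] [285, 223, 15, 14, 172] [0.4247 0.0615 0.058 ]
[(array([389.46, 173.26]), [388, 164, 4, 19, 61])]
```

Red stands at about (0.450,−0.157). Regrasping centred on it.

Emit:
play_rows --gripper '[-0.4,-0.4,-0.4,-0.4,-0.4,1,1,1,1,1,1,1]' --delta_pos '[[0.9,0.1,2],[0.9,0.1,6],[0.9,0.1,10],[0.9,0.1,11.6],[0.9,0.1,11.6],[0.9,0.1,11.6],[0.9,0.1,11.6],[0.9,0.1,11.6],[0.9,0.1,11.6],[0.9,0.1,9.5],[0.9,0.1,6.5],[0.9,0.1,4.5]]' --turn '[[0,0,0],[0,0,0],[0,0,0],[0,0,0],[0,0,0],[0,0,0],[0,0,0],[0,0,0],[0,0,0],[0,0,0],[0,0,0],[0,0,0]]'

```text
time: 22.65
position: [0.4517, -0.1573, 0.098]
tool_rot: [0.721, 0.693, 0.002, -0.001]
ft_force: [0.4, 0.1, -1.5]
grip_width: 0.043
grip_force: 35.0
```

```bash
python3 - <<'E'
from s import *
p,R=st(); to(p,R,[.5965,-.1585,.09])
E
```

```text
t 22.65 tcp [ 0.4517 -0.1573  0.098 ] w 0.043 gf 35.0 F [ 0.4  0.1 -1.5]
R [[0.04, 0.999, 0.001], [0.999, -0.04, 0.004], [0.004, 0.001, -1.0]]
delta cm [ 0.46 14.48  0.81] [0.5965, -0.1585, 0.09]
```

Emit:
play_rows --gripper '[1,1,1,1,1,1,1,1]' --delta_pos '[[0.4,3,0],[0.4,7,0],[0.4,11,0],[0.4,13.5,0],[0.4,14.4,0.5],[0.4,14.4,1.5],[0.4,14.4,1.5],[0.4,14.4,1.5]]' --turn '[[0,0,0],[0,0,0],[0,0,0],[0,0,0],[0,0,0],[0,0,0],[0,0,0],[0,0,0]]'

```text
time: 23.65
position: [0.5945, -0.1587, 0.0816]
tool_rot: [0.721, 0.693, 0.001, -0.003]
ft_force: [0.9, -0.3, -1.3]
grip_width: 0.0432
grip_force: 35.0
```

```bash
python3 - <<'E'
from s import *
p,R=st(); to(p,R,[.5965,-.1585,.0395]); s=cam('side')
h=cv2.cvtColor(s['color'],cv2.COLOR_RGB2HSV)
print('pocket ctr px',proj(s,[.5965,-.1577,.03]),'tcp axis lid/top bottom',proj(s,p+[0,0,.031]),proj(s,p+[0,0,-.0235]))
for nm,(lo,hi) in {'red':((0,150,60),(8,255,255)),'amber':((6,60,40),(18,200,150))}.items():
  for ce,b in blobs(s,lo,hi,25):
    if 170<ce[1]<250 and 340<ce[0]<400: print(nm,ce,b)
cv2.imwrite('pics/p6.png',cv2.resize(s['color'][180:260,330:430,::-1],None,fx=6,fy=6,interpolation=cv2.INTER_CUBIC))
E
```

```text
t 23.65 tcp [ 0.5945 -0.1587  0.0816] w 0.0432 gf 35.0 F [ 0.9 -0.3 -1.3]
R [[0.04, 0.999, -0.001], [0.999, -0.04, 0.006], [0.006, -0.002, -1.0]]
delta cm [0.   0.21 4.21] [0.5965, -0.1585, 0.0395]
pocket ctr px [373.78808309 227.07338801] tcp axis lid/top bottom [375.7844414  202.82390086] [374.26902495 219.3806999 ]
red [379.08 203.81] [373, 199, 12, 9, 77]
amber [376.17 217.82] [367, 209, 18, 17, 187]
amber [383.76 238.65] [382, 232, 4, 14, 34]
```

View pics/p6.png

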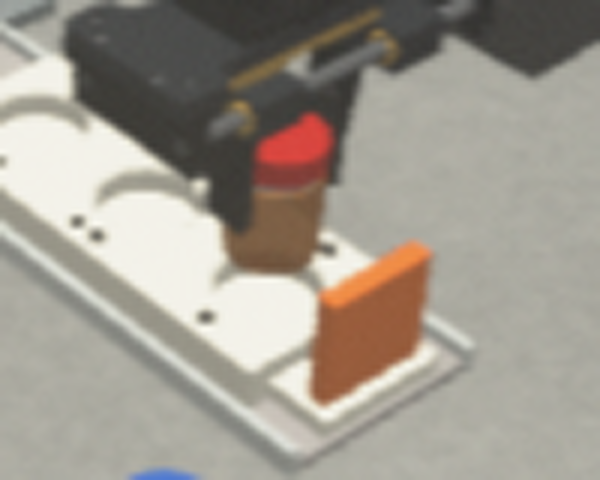

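The jar is upright; its base is centred at about (374.7,220), above the pocket-1 dot midpoint at (374.1,226.7). Lowering.

Emit:
play_rows --gripper '[1,1,1,1,1,1,1]' --delta_pos '[[0.05,0.1,1],[0.05,0.1,1.8],[0.05,0.1,2.5],[0.05,0.1,3.2],[0.05,0.1,3.8],[0.05,0.1,4.1],[0.05,0.1,4.1]]' --turn '[[0,0,0],[0,0,0],[0,0,0],[0,0,0],[0,0,0],[0,0,0],[0,0,0]]'

```text
time: 24.58
position: [0.5965, -0.158, 0.0421]
tool_rot: [0.721, 0.693, 0.002, -0.002]
ft_force: [-2.9, 1.1, 6.1]
grip_width: 0.0435
grip_force: 35.0
```

Emit:
play_rows --gripper '[1,1,1]' --delta_pos '[[0,0,0.1],[0,0,0.2],[0,0,0.2]]' --turn '[[0,0,0],[0,0,0],[0,0,0]]'

```text
time: 24.95
position: [0.5965, -0.1581, 0.0421]
tool_rot: [0.721, 0.693, 0.002, -0.002]
ft_force: [-5.5, 2.0, 17.1]
grip_width: 0.0436
grip_force: 35.0
```

Emit:
play_rows --gripper '[1,-0.4,-0.4,-0.4,-0.4,-0.4,-0.4]' --delta_pos '[[0,0,-0.3],[0,0,-0.3],[0,0,-0.3],[0,0,-0.3],[0,0,-3],[0,-3,-8],[0,-10,-12]]' --turn '[[0,0,0],[0,0,0],[0,0,0],[0,0,0],[0,0,0],[0,0,0],[0,0,0]]'

```text
time: 25.82
position: [0.5144, -0.1565, 0.1517]
tool_rot: [0.721, 0.693, 0.003, 0.001]
ft_force: [0.2, -0.7, 1.0]
grip_width: 0.0608
grip_force: 0.0
```

```bash
cat > chk.py <<'E'
from s import *
def chk():
  p,R=st(); s=cam('side'); c=cam('top')
  P={'red':[.5965,-.1577,.0735],'yellow':[.5992,-.0777,.0735],'blue':[.6021,.0025,.0735]}
  for k in P:
   lo,hi=C[k]
   if k=='red': lo,hi=(0,150,60),(8,255,255)
   for nm,cc in(('side',s),('top',c)):
    for ce,b in blobs(cc,lo,hi,20):
     if 150<ce[1]<300 and 200<ce[0]<450: print(nm,k,ce,b,'seated px',proj(cc,P[k]).round(1),'at .0735',ray(cc,*ce,.0735).round(4),'table',ray(cc,*ce,.058).round(4))
  print([x for x in blobs(c,*C['orange'],20) if 150<x[0][1]<200])
  return p,R
E
python3 -c "
from chk import *
p,R=chk(); to(p,R,[.4255,.0615,.15])"
```

```text
t 25.82 tcp [ 0.5144 -0.1565  0.1517] w 0.0608 gf 0.0 F [ 0.2 -0.7  1. ]
R [[0.039, 0.999, 0.005], [0.999, -0.039, 0.002], [0.002, 0.005, -1.0]]
side red [375.9 214.3] [369, 210, 15, 10, 122] seated px [375.  214.3] at .0735 [ 0.5984 -0.1593  0.0735] table [ 0.6138 -0.1462  0.058 ]
side yellow [274.36 206.93] [268, 202, 14, 11, 133] seated px [354.5 200.4] at .0735 [0.4139 0.0415 0.0735] table [0.4252 0.059  0.058 ]
top yellow [292.35 229.56] [285, 223, 15, 14, 172] seated px [341.9 170.2] at .0735 [0.4243 0.0607 0.0735] table [0.4247 0.0615 0.058 ]
side blue [357.45 264.87] [349, 259, 17, 12, 158] seated px [335.7 187.5] at .0735 [ 0.4298 -0.2614  0.0735] table [ 0.4414 -0.2507  0.058 ]
[]
delta cm [21.44 -9.73  0.18] [0.4255, 0.0615, 0.15]
```

Emit:
play_rows --gripper '[-0.4,-0.4,-0.4,-0.4,-0.4,-0.4,-0.4,-0.4]' --delta_pos '[[21.3,-9.7,0],[21.3,-9.7,0],[21.3,-9.7,0],[21.3,-9.7,0],[21.3,-9.7,0],[21.3,-9.7,0],[21.3,-9.7,0],[21.3,-9.7,0]]' --turn '[[0,0,0],[0,0,0],[0,0,0],[0,0,0],[0,0,0],[0,0,0],[0,0,0],[0,0,0]]'

```text
time: 26.92
position: [0.4249, 0.0604, 0.1509]
tool_rot: [0.722, 0.692, 0.002, -0.002]
ft_force: [-0.1, 0.3, -0.4]
grip_width: 0.0611
grip_force: 0.0
```

```bash
python3 -c "
from chk import *
p,R=chk(); to(p,R,[.4255,.0615,.024])"
```

```text
t 26.93 tcp [0.4249 0.0604 0.1509] w 0.0611 gf 0.0 F [-0.1  0.3 -0.4]
R [[0.042, 0.999, 0.001], [0.999, -0.042, 0.005], [0.005, 0.0, -1.0]]
side red [375.91 214.15] [369, 210, 15, 10, 118] seated px [375.  214.3] at .0735 [ 0.5989 -0.1588  0.0735] table [ 0.6143 -0.1458  0.058 ]
top red [369.44 172.75] [363, 166, 14, 15, 167] seated px [369.4 171.7] at .0735 [ 0.5935 -0.1578  0.0735] table [ 0.596  -0.1597  0.058 ]
side yellow [274.32 207.01] [267, 202, 15, 11, 138] seated px [354.5 200.4] at .0735 [0.4136 0.0413 0.0735] table [0.4249 0.0588 0.058 ]
side blue [357.52 264.95] [350, 259, 16, 13, 159] seated px [335.7 187.5] at .0735 [ 0.4298 -0.2617  0.0735] table [ 0.4414 -0.251   0.058 ]
top blue [400.18 227.4 ] [393, 221, 15, 14, 158] seated px [314.2 168.5] at .0735 [ 0.4375 -0.2479  0.0735] table [ 0.438  -0.2509  0.058 ]
[(array([389.56, 173.52]), [388, 164, 4, 19, 61])]
delta cm [ 0.05  0.05 12.69] [0.4255, 0.0615, 0.024]
```

Red is now seated upright; the top lid pixel (369.4,172.8) matches the prediction. Next is yellow, with a firm grip and gentle ramps.

Emit:
play_rows --gripper '[-0.4,-0.4,-0.4,-0.4,-0.4,1,1,1,1,1,1,1]' --delta_pos '[[0.1,0,5],[0.1,0,9.5],[0.1,0,12],[0.1,0,12.6],[0.1,0,12.6],[0.1,0,12.6],[0.1,0,12.6],[0.1,0,12.6],[0.1,0,12.6],[0.1,0,10],[0.1,0,6],[0.1,0,4]]' --turn '[[0,0,0],[0,0,0],[0,0,0],[0,0,0],[0,0,0],[0,0,0],[0,0,0],[0,0,0],[0,0,0],[0,0,0],[0,0,0],[0,0,0]]'

```text
time: 28.52
position: [0.4243, 0.0626, 0.1127]
tool_rot: [0.721, 0.693, 0.002, -0.001]
ft_force: [-0.3, 0.1, -1.9]
grip_width: 0.0431
grip_force: 35.0
```

```bash
python3 -c "
from s import *
p,R=st(); to(p,R,[.5985,-.078,.082])"
```

```text
t 28.52 tcp [0.4243 0.0626 0.1127] w 0.0431 gf 35.0 F [-0.3  0.1 -1.9]
R [[0.04, 0.999, 0.002], [0.999, -0.04, 0.005], [0.005, 0.002, -1.0]]
delta cm [-13.37  17.96   3.03] [0.5985, -0.078, 0.082]
```

Emit:
play_rows --gripper '[1,1,1,1,1,1,1,1,1,1,1]' --delta_pos '[[-1,1.3,0],[-3,4,0],[-6,8,0],[-9,12,0],[-11.5,15.5,0],[-12.9,17.3,0],[-13.4,17.9,0.5],[-13.4,17.9,2],[-13.4,17.9,3],[-13.4,17.9,3],[-13.4,17.9,3]]' --turn '[[0,0,0],[0,0,0],[0,0,0],[0,0,0],[0,0,0],[0,0,0],[0,0,0],[0,0,0],[0,0,0],[0,0,0],[0,0,0]]'

```text
time: 29.9
position: [0.5974, -0.0778, 0.0804]
tool_rot: [0.721, 0.693, 0.002, -0.002]
ft_force: [-0.2, -0.6, -0.7]
grip_width: 0.0437
grip_force: 35.0
```

```bash
python3 - <<'E'
from s import *
p,R=st(); to(p,R,[.5992,-.078,.042]); s=cam('side')
print('tcp axis lid/bottom',proj(s,p+[0,0,.031]),proj(s,p+[0,0,-.025]))
for nm,(lo,hi) in {'yellow':C['yellow'],'amber':((6,60,40),(18,200,150))}.items():
  for ce,b in blobs(s,lo,hi,25):
    if 160<ce[1]<240 and 320<ce[0]<380: print(nm,ce,b)
E
```

```text
t 29.9 tcp [ 0.5974 -0.0778  0.0804] w 0.0437 gf 35.0 F [-0.2 -0.6 -0.7]
R [[0.039, 0.999, 0.0], [0.999, -0.039, 0.005], [0.005, -0.0, -1.0]]
delta cm [-0.03  0.18  3.84] [0.5992, -0.078, 0.042]
tcp axis lid/bottom [354.64615469 189.30351931] [353.74029664 205.9141727 ]
yellow [357.12 190.5 ] [351, 185, 13, 11, 107]
amber [355.23 203.58] [347, 195, 17, 16, 175]
```

Yellow is upright; its edge pixels match those of the red jar just before its insertion. Lowering.

Emit:
play_rows --gripper '[1,1,1,1,1,1,1]' --delta_pos '[[0,0.1,1],[0,0.1,1.8],[0,0.1,2.5],[0,0.1,3.2],[0,0.1,3.7],[0,0.1,4],[0,0.1,4]]' --turn '[[0,0,0],[0,0,0],[0,0,0],[0,0,0],[0,0,0],[0,0,0],[0,0,0]]'

```text
time: 30.82
position: [0.5988, -0.0781, 0.0415]
tool_rot: [0.721, 0.693, 0.002, -0.002]
ft_force: [-1.9, 1.7, 5.7]
grip_width: 0.0432
grip_force: 35.0
```

Emit:
play_rows --gripper '[1,-0.4,-0.4,-0.4,-0.4,-0.4,-0.4,-0.4,-0.4,-0.4,-0.4,-0.4]' --delta_pos '[[0,0,-0.1],[0,0,-0.1],[0,0,-0.1],[0,0,-0.1],[0,0,-3],[0,0,-7],[0,-3,-11],[-18,-15.4,-11],[-18,-15.4,-11],[-18,-15.4,-11],[-18,-15.4,-11],[-18,-15.4,-11]]' --turn '[[0,0,0],[0,0,0],[0,0,0],[0,0,0],[0,0,0],[0,0,0],[0,0,0],[0,0,0],[0,0,0],[0,0,0],[0,0,0],[0,0,0]]'

```text
time: 32.33
position: [0.4365, -0.2542, 0.1495]
tool_rot: [0.723, 0.691, 0.002, -0.002]
ft_force: [0.2, -0.3, 0.3]
grip_width: 0.0603
grip_force: 0.0
```

```bash
python3 -c "
from chk import *
p,R=chk(); to(p,R,[.4385,-.2505,.024])"
```

```text
t 32.33 tcp [ 0.4365 -0.2542  0.1495] w 0.0603 gf 0.0 F [ 0.2 -0.3  0.3]
R [[0.044, 0.999, 0.0], [0.999, -0.044, 0.005], [0.005, 0.0, -1.0]]
side red [380.52 215.62] [378, 211, 6, 10, 42] seated px [375.  214.3] at .0735 [ 0.6035 -0.171   0.0735] table [ 0.619  -0.1583  0.058 ]
top red [369.47 172.72] [363, 166, 14, 15, 166] seated px [369.4 171.7] at .0735 [ 0.5936 -0.1578  0.0735] table [ 0.5961 -0.1598  0.058 ]
top yellow [342.15 171.45] [335, 164, 15, 15, 165] seated px [341.9 170.2] at .0735 [ 0.5954 -0.0786  0.0735] table [ 0.5979 -0.0795  0.058 ]
side blue [357.34 264.95] [349, 259, 17, 13, 164] seated px [335.7 187.5] at .0735 [ 0.4295 -0.2615  0.0735] table [ 0.4411 -0.2507  0.058 ]
top blue [396.71 225.08] [393, 221, 9, 11, 51] seated px [314.2 168.5] at .0735 [ 0.4439 -0.2379  0.0735] table [ 0.4445 -0.2408  0.058 ]
[(array([389.5 , 173.55]), [388, 165, 4, 18, 60])]
delta cm [ 0.32  0.18 12.55] [0.4385, -0.2505, 0.024]
```

Red and yellow are both seated upright by the top pixels (side view is blocked by the arm). Now blue.

Emit:
play_rows --gripper '[-0.4,-0.4,-0.4,-0.4,-0.4,1,1,1,1,1,1,1]' --delta_pos '[[0.3,0.1,4],[0.3,0.1,9],[0.3,0.1,12],[0.3,0.1,12.5],[0.3,0.1,12.5],[0.3,0.1,12.5],[0.3,0.1,12.5],[0.3,0.1,12.5],[0.3,0.1,12.5],[0.3,0.1,9],[0.3,0.1,4],[0.3,0.1,0]]' --turn '[[0,0,0],[0,0,0],[0,0,0],[0,0,0],[0,0,0],[0,0,0],[0,0,0],[0,0,0],[0,0,0],[0,0,0],[0,0,0],[0,0,0]]'

```text
time: 33.92
position: [0.4384, -0.2494, 0.151]
tool_rot: [0.721, 0.693, 0.002, -0.002]
ft_force: [-0.0, -0.8, -0.6]
grip_width: 0.0435
grip_force: 35.0
```

```bash
python3 -c "
from s import *
p,R=st(); to(p,R,[.602,.0022,.082])"
```

```text
t 33.92 tcp [ 0.4384 -0.2494  0.151 ] w 0.0435 gf 35.0 F [-0.  -0.8 -0.6]
R [[0.04, 0.999, 0.0], [0.999, -0.04, 0.005], [0.005, 0.0, -1.0]]
delta cm [25.77 15.33  7.03] [0.602, 0.0022, 0.082]
```

Emit:
play_rows --gripper '[1,1,1,1,1,1,1,1,1,1,1,1]' --delta_pos '[[1.5,0.9,0],[4.5,2.7,0],[9,5.4,0],[13.5,8,0],[18,10.7,0],[22,13.1,0],[24.5,14.6,0],[25.7,15.2,1.5],[25.7,15.2,4],[25.7,15.2,6.5],[25.7,15.2,7],[25.7,15.2,7]]' --turn '[[0,0,0],[0,0,0],[0,0,0],[0,0,0],[0,0,0],[0,0,0],[0,0,0],[0,0,0],[0,0,0],[0,0,0],[0,0,0],[0,0,0]]'

```text
time: 35.42
position: [0.6, 0.0014, 0.0797]
tool_rot: [0.721, 0.693, 0.001, -0.003]
ft_force: [0.3, -0.5, -0.6]
grip_width: 0.0433
grip_force: 35.0
```

```bash
python3 - <<'E'
from s import *
p,R=st(); to(p,R,[.602,.0022,.042]); s=cam('side')
print('tcp axis lid/bottom',proj(s,p+[0,0,.031]),proj(s,p+[0,0,-.025]))
for nm,(lo,hi) in {'blue':C['blue'],'amber':((6,60,40),(18,200,150))}.items():
  for ce,b in blobs(s,lo,hi,25):
    if 140<ce[1]<240 and 300<ce[0]<375: print(nm,ce,b)
E
```

```text
t 35.42 tcp [0.6    0.0014 0.0797] w 0.0433 gf 35.0 F [ 0.3 -0.5 -0.6]
R [[0.041, 0.999, -0.002], [0.999, -0.041, 0.005], [0.005, -0.002, -1.0]]
delta cm [0.07 0.21 3.77] [0.602, 0.0022, 0.042]
tcp axis lid/bottom [335.65122411 177.10050718] [335.28298478 193.34163126]
blue [337.85 176.75] [332, 173, 12, 8, 68]
amber [336.81 190.8 ] [329, 183, 16, 16, 167]
amber [354.11 212.69] [347, 207, 16, 12, 135]
```

Emit:
play_rows --gripper '[1,1,1,1,1,1,1]' --delta_pos '[[0.05,0.1,1],[0.05,0.1,1.8],[0.05,0.1,2.5],[0.05,0.1,3.2],[0.05,0.1,3.7],[0.05,0.1,4],[0.05,0.1,4]]' --turn '[[0,0,0],[0,0,0],[0,0,0],[0,0,0],[0,0,0],[0,0,0],[0,0,0]]'

```text
time: 36.35
position: [0.6019, 0.0024, 0.0411]
tool_rot: [0.721, 0.693, 0.002, -0.002]
ft_force: [-1.0, 2.2, 1.5]
grip_width: 0.0433
grip_force: 35.0
```

Emit:
play_rows --gripper '[1,-0.4,-0.4,-0.4,-0.4,-0.4,-0.4,1,1,1,1,1]' --delta_pos '[[0,0,-0.1],[0,0,-0.1],[0,0,-0.1],[0,0,-0.1],[0,0,-3],[0,0,-7],[0,0,-11],[-26.5,0,-11],[-26.5,0,-11],[-26.5,0,-11],[-26.5,0,-11],[-26.5,0,-11]]' --turn '[[0,0,0],[0,0,0],[0,0,0],[0,0,0],[0,0,0],[0,0,0],[0,0,0],[0,0,0],[0,0,0],[0,0,0],[0,0,0],[0,0,0]]'

```text
time: 37.85
position: [0.591, -0.2678, 0.1495]
tool_rot: [0.723, 0.691, 0.002, -0.001]
ft_force: [0.9, -0.0, 0.9]
grip_width: 0.0187
grip_force: 0.0
```

```bash
python3 -c "
from chk import *
p,R=chk(); to(p,R,[.593,-.255,.045])"
```

```text
t 37.85 tcp [ 0.591  -0.2678  0.1495] w 0.0187 gf 0.0 F [ 0.9 -0.   0.9]
R [[0.045, 0.999, 0.002], [0.999, -0.045, 0.003], [0.003, 0.001, -1.0]]
side red [375.95 214.47] [369, 210, 15, 10, 125] seated px [375.  214.3] at .0735 [ 0.598  -0.1598  0.0735] table [ 0.6134 -0.1468  0.058 ]
top red [369.5  172.75] [363, 166, 14, 15, 167] seated px [369.4 171.7] at .0735 [ 0.5935 -0.1579  0.0735] table [ 0.596  -0.1598  0.058 ]
side yellow [355.   201.49] [348, 196, 15, 12, 134] seated px [354.5 200.4] at .0735 [ 0.5967 -0.0824  0.0735] table [ 0.6121 -0.0676  0.058 ]
top yellow [342.22 171.39] [336, 164, 14, 15, 161] seated px [341.9 170.2] at .0735 [ 0.5956 -0.0788  0.0735] table [ 0.5981 -0.0797  0.058 ]
side blue [336.06 187.43] [330, 184, 13, 8, 79] seated px [335.7 187.5] at .0735 [0.6033 0.0023 0.0735] table [0.6188 0.0189 0.058 ]
top blue [314.96 169.67] [309, 163, 13, 14, 145] seated px [314.2 168.5] at .0735 [5.987e-01 2.000e-04 7.350e-02] table [6.013e-01 2.000e-04 5.800e-02]
[(array([389.57, 173.43]), [388, 164, 4, 19, 63])]
delta cm [ 1.25  0.13 10.45] [0.593, -0.255, 0.045]
```

All three jars are seated. I'll drop behind the tab and locate the knob.

Emit:
play_rows --gripper '[1,1,1,1,1,1]' --delta_pos '[[0.6,0.1,5],[0.6,0.1,9],[0.6,0.1,10.4],[0.6,0.1,10.4],[1.2,0.1,10.4],[1.2,0.1,10.4]]' --turn '[[0,0,0],[0,0,0],[0,0,0],[0,0,0],[0,0,0],[0,0,0]]'

```text
time: 38.7
position: [0.5937, -0.2503, 0.0472]
tool_rot: [0.721, 0.693, 0.002, -0.0]
ft_force: [-0.6, -0.3, -0.1]
grip_width: 0.0002
grip_force: 0.0
```

```bash
python3 - <<'E'
from s import *
p,R=st(); c=cam('top')
g=cv2.resize(cv2.cvtColor(c['color'],cv2.COLOR_RGB2GRAY)[140:180,245:285],None,fx=8,fy=8,interpolation=cv2.INTER_CUBIC)
for th in (40,50,60):
  k,l,s,ce=cv2.connectedComponentsWithStats((g<th).astype(np.uint8))
  for i in range(1,k):
    if s[i][4]>2000:
      u,v=(ce[i]+.5)/8-.5+[245,140]; X=ray(c,u,v,.178); print(th,u.round(2),v.round(2),s[i][2:]/8,X.round(4),'along',(X@e).round(4),'across',(X@n).round(4))
E
```

```text
t 38.7 tcp [ 0.5937 -0.2503  0.0472] w 0.0002 gf 0.0 F [-0.6 -0.3 -0.1]
R [[0.039, 0.999, 0.002], [0.999, -0.039, 0.004], [0.004, 0.002, -1.0]]
50 263.35 159.39 [ 11.75   12.125 849.625] [0.6057 0.1374 0.178 ] along 0.1612 across 0.5998
60 263.37 159.39 [ 12.375  12.75  967.125] [0.6057 0.1373 0.178 ] along 0.1611 across 0.5998
```

Emit:
play_rows --gripper '[1,1,1,1,1,1,1,1,1,1,1,1]' --delta_pos '[[0.8,0,0],[1.6,0,0],[2.6,0,0],[3.8,0,0],[5.2,0,0],[6.8,0,0],[8.4,0,0],[10,0,0],[11.6,0,0],[13,0,0],[14,0,0],[14.6,0,0]]' --turn '[[0,0,0],[0,0,0],[0,0,0],[0,0,0],[0,0,0],[0,0,0],[0,0,0],[0,0,0],[0,0,0],[0,0,0],[0,0,0],[0,0,0]]'

```text
time: 40.25
position: [0.5984, -0.1038, 0.046]
tool_rot: [0.721, 0.693, 0.002, -0.002]
ft_force: [-1.6, -2.0, -0.0]
grip_width: 0.0001
grip_force: 0.9
```

Emit:
play_rows --gripper '[1,1,1,1]' --delta_pos '[[0.2,0,0],[0.5,0,0],[0.8,0,0],[0.8,0,0]]' --turn '[[0,0,0],[0,0,0],[0,0,0],[0,0,0]]'

```text
time: 40.75
position: [0.5989, -0.0994, 0.0463]
tool_rot: [0.721, 0.693, 0.0, -0.0]
ft_force: [-3.3, -9.5, -1.3]
grip_width: 0.0002
grip_force: 4.2
```

The tray is against its stop (−9.5 N, TCP y as predicted). Back off, rise, and go above the knob.

Emit:
play_rows --gripper '[1,1,1,1,1,1,1,1,1,1,1,1]' --delta_pos '[[-2,0,0],[-2,0,-5],[-2,0,-11],[-2,0,-16],[-2,0,-17],[23.4,-0.2,-17],[23.4,-0.2,-17],[23.4,-0.2,-17],[23.4,-0.2,-17],[23.4,-0.2,-17],[23.4,-0.2,-17],[23.4,-0.2,-17]]' --turn '[[0,0,0],[0,0,0],[0,0,0],[0,0,0],[0,0,0],[0,0,0],[0,0,0],[0,0,0],[0,0,0],[0,0,0],[0,0,0],[0,0,0]]'

```text
time: 42.25
position: [0.6063, 0.1346, 0.2169]
tool_rot: [0.722, 0.692, 0.001, -0.002]
ft_force: [0.0, 0.3, -0.6]
grip_width: 0.0009
grip_force: 0.0
```

```bash
python3 - <<'E'
from chk import *
p,R=st(); to(p,R,[.6057,.1373,.178]); s=cam('side')
P={'red':.1611-.16,'yellow':.1611-.08}
for k in P:
   lo,hi=C[k]
   if k=='red': lo,hi=(0,150,60),(8,255,255)
   for nm,cc in(('side',s),('top',cam('top'))):
    for ce,b in blobs(cc,lo,hi,20):
     if 130<ce[1]<300 and 200<ce[0]<450: X=ray(cc,*ce,.0735);print(nm,k,ce,b,X.round(4),'along',(X@e).round(4),'expect',P[k])
print([(x,ray(cc,*x[0],.065)) for x in blobs(cc,*C['orange'],20) if 150<x[0][1]<200])
E
```

```text
t 42.25 tcp [0.6063 0.1346 0.2169] w 0.0009 gf 0.0 F [ 0.   0.3 -0.6]
R [[0.042, 0.999, -0.001], [0.999, -0.042, 0.005], [0.005, -0.001, -1.0]]
delta cm [ 0.25 -0.06  3.89] [0.6057, 0.1373, 0.178]
side red [342.04 191.32] [336, 187, 13, 9, 96] [ 0.603  -0.0233  0.0735] along 0.0005 expect 0.0010999999999999899
top red [323.15 170.  ] [317, 163, 14, 15, 164] [ 0.5983 -0.0235  0.0735] along 0.0001 expect 0.0010999999999999899
side yellow [324.13 180.15] [318, 175, 13, 11, 111] [0.6022 0.0535 0.0735] along 0.0772 expect 0.08109999999999999
top yellow [295.61 168.56] [289, 162, 14, 14, 165] [0.6006 0.0562 0.0735] along 0.0799 expect 0.08109999999999999
[((array([342.88, 170.67]), [342, 162, 3, 19, 42]), array([ 0.59915306, -0.0812171 ,  0.065     ]))]
```

Emit:
play_rows --gripper '[1,1,1,1,1,1,1,1]' --delta_pos '[[0.2,0,2],[0.2,0,3.5],[0.2,0,4.3],[0.2,0,5],[0.2,0,5.5],[0.2,0,5.8],[0.2,0,5.9],[0.2,0,5.9]]' --turn '[[0,0,0],[0,0,0],[0,0,0],[0,0,0],[0,0,0],[0,0,0],[0,0,0],[0,0,0]]'

```text
time: 43.4
position: [0.6062, 0.1382, 0.1599]
tool_rot: [0.721, 0.693, 0.002, -0.001]
ft_force: [-4.2, -4.3, 9.4]
grip_width: 0.0007
grip_force: 4.6
```

The plunger is down about 18 mm with 9.4 N, so the foot is on the lid. I'll press slightly more and hold.

Emit:
play_rows --gripper '[1,1,1,1,1,1]' --delta_pos '[[0,0,0.1],[0,0,0.1],[0,0,0.1],[0,0,0.1],[0,0,0.1],[0,0,0.1]]' --turn '[[0,0,0],[0,0,0],[0,0,0],[0,0,0],[0,0,0],[0,0,0]]'

```text
time: 44.15
position: [0.6063, 0.1382, 0.1598]
tool_rot: [0.721, 0.693, 0.002, -0.001]
ft_force: [-5.5, -3.3, 12.7]
grip_width: 0.0004
grip_force: 6.7
```

Emit:
play_rows --gripper '[1,1,1,1,1,1,1,1,1,1]' --delta_pos '[[0,0,-0.6],[0,0,-1.4],[0,0,-2.2],[0,0,-4],[0,0,-9],[0,0,-9],[0,-14,-9],[0,-14,-9],[0,-14,-9],[0,-14,-9]]' --turn '[[0,0,0],[0,0,0],[0,0,0],[0,0,0],[0,0,0],[0,0,0],[0,0,0],[0,0,0],[0,0,0],[0,0,0]]'

```text
time: 45.4
position: [0.4663, 0.1442, 0.2473]
tool_rot: [0.721, 0.693, 0.002, -0.002]
ft_force: [0.9, -0.3, 0.5]
grip_width: 0.0001
grip_force: 0.0
```

```bash
python3 - <<'E'
from chk import *
p,R=st(); s=cam('side'); t=cam('top')
for k in ('red','yellow','blue'):
   lo,hi=C[k]
   if k=='red': lo,hi=(0,150,60),(8,255,255)
   for nm,cc in(('side',s),('top',t)):
    for ce,b in blobs(cc,lo,hi,10):
     if 130<ce[1]<300 and 200<ce[0]<450: X=ray(cc,*ce,.0735);print(nm,k,ce,b[2:],X.round(4),'along',(X@e).round(4))
cv2.imwrite('pics/end.png',cv2.resize(s['color'][120:250,270:400,::-1],None,fx=4.5,fy=4.5,interpolation=cv2.INTER_CUBIC))
E
```

```text
t 45.4 tcp [0.4663 0.1442 0.2473] w 0.0001 gf 0.0 F [ 0.9 -0.3  0.5]
R [[0.04, 0.999, 0.001], [0.999, -0.04, 0.005], [0.006, 0.001, -1.0]]
side red [342.05 191.4 ] [13, 9, 98] [ 0.6028 -0.0236  0.0735] along 0.0002
top red [323.09 170.05] [14, 15, 165] [ 0.5982 -0.0234  0.0735] along 0.0003
side yellow [324.12 180.19] [13, 11, 112] [0.6021 0.0534 0.0735] along 0.0771
top yellow [295.61 168.56] [14, 14, 165] [0.6006 0.0562 0.0735] along 0.0799
side blue [307.66 168.24] [12, 7, 62] [0.6075 0.1371 0.0735] along 0.161
top blue [272.47 168.53] [6, 11, 34] [0.5991 0.1231 0.0735] along 0.1466
```

View pics/end.png

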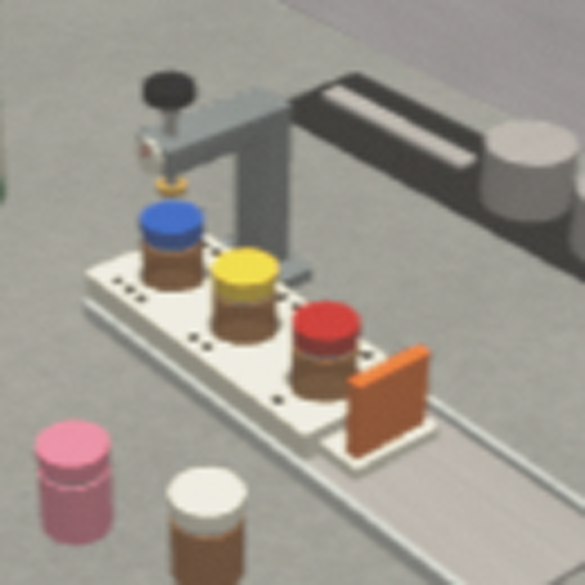

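The picture shows all three jars upright in their pockets: blue at (172,245) under the raised foot at (172,187), yellow at (245,295) and red at (326,350). The tray is home and nothing is being touched.

```bash
python3 -c "
from rig import robot
print(robot.hand_in())"
```

```text
the job is handed in; nothing more can be done
None
```

Job handed in (the hand-in returned no verdict): in the last picture the red, yellow and blue jars stand in pockets 1–3 with the tray home and the plunger back up; the gauge was pressed about 18 mm onto the blue lid and held. Red's and yellow's first insertions caught on the pocket rims and were redone.

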